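# Lock the hidden carriage of a board-test fixture by feel

## Task

Take the red-handled locking pin out of its rack, put its tip through the slot in the test fixture's cover and feel along the hidden carriage until the tip drops into the locking hole. Push the pin fully home, collar flush on the cover, and let go. Be gentle: never press the pin hard against the fixture (40 N is too much), and leave the blue dust plug and the other things on the bench alone.

Things in the scene. Friction and masses are not known exactly. Their poses are not given: they have to be found in the camera images.
- pin_grip (a point): Centre of the handle of the locking pin (about 0.1 kg, loose), standing upright in one of the two rack holes, its collar resting on the rack. Handle: red, square, 22 x 22 mm, 50 mm tall, flats along this point's x and y, z up along the pin. The collar's underside lies 31 mm and the tip 79 mm below this point.
- pin: The whole locking pin; origin at the centre of its tip, z up along the pin. Below the red handle, all steel: a round collar 26 mm across and 6 mm thick, then a round shank of 10 mm diameter, 48 mm long, with a small bevel (8 mm flat tip).
- pin_tip (a point): Centre of the locking pin's tip (the bottom of the shank).
- pin_collar (a point): Centre of the underside of the locking pin's collar, 48 mm above the tip.
- rack: Grey plastic pin rack, fixed: 160 (its x) x 50 (y) x 55 mm high, origin at the centre of its underside, with two vertical holes of 14.5 mm, 50 mm to each side of its middle along x. One holds the red locking pin, the other the blue dust plug; which is which varies.
- fixture: Board-test fixture, fixed: blue housing 230 mm long (its y), 90 mm wide (x), flat aluminium cover 70 mm above the bench; origin on the underside, below the middle of the slot. On its +x side is a lower shelf, 70 mm wide, with a green circuit board and two red clamps, all under 47 mm high.
- slot_floor (a point): Point on the top of the black plastic carriage straight under the slot's middle (30 mm below slot); it says nothing of where the hole is. The locking hole: one, oblong, 12.5 mm along the slot, 21 mm across, on the slot's middle line, within 30 mm either way of its middle, right through. The top is sprung: yields above about 3 N, 1.5 N per mm, hard after 7 mm. A brake holds it along the slot, slipping at 14 N.
- slot (a point): Middle of the slot in the fixture's cover, on the cover's top surface. The slot runs along this point's y: 92 mm long, 14 mm wide (x), through the 10 mm cover. Under it lies the hidden carriage's flat top, 30 mm below the cover's top and spanning the whole slot; with the tip resting on it, the pin's collar stands 18 mm above the cover.
- plug_grip (a point): Centre of the blue handle of the dust plug in the other rack hole: handle and collar like the locking pin's, but the shank only 20 mm long. Not to be used or disturbed.
- meter: Orange multimeter lying on its back, 190 x 90 x 36 mm, origin at the centre of its underside. Bystander.
- spool_red: Wire spool, red, 70 mm across, 40 mm high, origin at the centre of its underside. Bystander.
- spool_green: Wire spool, green, 70 mm across, 40 mm high, origin at the centre of its underside. Bystander.
- jar: Amber jar with black cap, 52 mm across, 55 mm high, origin at the centre of its underside. Bystander.
- driver: Screwdriver with yellow handle, about 200 mm long, lying on the bench. Bystander.
Mind the look-alikes: they are no part of the job. There is more than one size of the pin; the job needs the smaller.

How it is judged:
By the outcome, as a careful person would: the job done as asked, in the order asked, and still so for the second after the job is handed in, with the robot touching nothing.
It also fails if it takes over 70 s, if anything falls off the work surface, if the arm or the gripper's body presses on something with over 40 N, if the wrist force passes 120 N, or if a joint passes its speed limit or range.

## Robot

A 7-joint arm with a two-finger parallel gripper is mounted at the origin on the work surface. World frame = base frame: x ahead of the robot, y to its left, z up, the work surface at z = 0. Lengths are in m, angles in rad, forces in N, time in s.
With the tool pointing down it reaches from about 0.4 to 0.85 m from the base axis. Payload 10.4 kg.
Tool frame: the origin (TCP) lies between the finger pads; the fingertips stand 8 mm ahead of it and the grasp point (between the pads) lies 11 mm behind it; z points along the fingers, x is the direction in which the jaws open and shut, and the axes are right-handed (so a half turn about z gives the same grasp; the last joint's range is limited). The gripper opens to 87 mm and grips with 3 to 60 N. Pads are 19 mm wide; open, the fingers measure 117 mm over their backs; the gripper's body (75 mm by 190 mm) begins 51 mm behind the grasp point.
Start: joints at [1.154, 0.332, -0.065, 1.46, 0.022, 1.35, -0.088], TCP at [0.24, -0.577, 0.231] pointing down, gripper open.
Joint ranges: [-2.6, 2.6], [-0.5, 2.12], [-1.47, 1.34], [0.16, 2.42], [-1.27, 4.41], [0.06, 2.06], [-2.6, 2.6]. Speed limits (rad/s): [2.22, 2.22, 2.79, 2.79, 3.14, 3.14, 3.14].

## Interface

Orientations are given as a unit quaternion [x, y, z, w].
In Python, from bench import r, viewer gives the robot as it stands.
- The arm moves only by the tool apply_moves, never from a script. Its argument "increments" is a list of rows, each an object with "grip": the closure in counts, from 0 (fully open) to 255 (shut); "xyz": the shift along the tool's x, y, z in mm, a list of three; "rotation": the turn, a rotation vector about the tool's x, y, z in degrees, a list of three. A call has 1 to 5 rows; each row is the pose to reach, as a shift and turn from the pose measured when the call began, along the tool's axes at that moment; what a row does not reach only later rows make up. A row lasts 1/8 s, in which the tool goes at most 62.5 mm and 10.7 degrees, less where a joint would pass 70% of its speed; a pose out of reach is approached as far as the arm can. A call with a gripper value outside its range is refused whole. The fingers move at their own pace and stop on an object; "squeeze" is the grip in N (left out, the last holds). Time passes only in rows, so rows that repeat a pose let the fingers close. It gives the time, the measured TCP pose, the force and the opening at its end, in the units of the state.
- r.read_state(): the state, without advancing time (a new reading comes with each control period).
- viewer.camera(name): name is "side" or "top" or "wrist"; returns a dict with "img" (420x560x3 uint8, blue, green, red), "range_z" (420x560 float32, m along the optical axis (not along the pixel's ray), 0 where there is no reading), "vertical_fov" (degrees; the focal length in pixels is half the picture's height over the tangent of half this angle, whatever the lens; pixels are square), "cx", "cy" (the principal point, pixels), "rvec" (rotation vector, rad) and "tvec" (3), from world to camera coordinates, as OpenCV has them. Camera axes: x right, y down, z forward; pixel columns grow to the right and rows downward; lengths in m; the calibration is good to about 2 mm. The wrist camera is an equidistant fisheye: a pixel r from the principal point sees the ray r / f radians off the axis. A picture is of the moment at which its call begins.
- r.close_job(): hands the job in, once; it reports no verdict.
The state is a dict: "time": time; "joint_positions": joint angles; "joint_vel": joint speeds; "joint_torque": joint torques, N m; "ee_pos": TCP position; "eef_rot": TCP orientation; "ft_force": force on the tool from outside, world axes, zero at the start; "torque": the same for the moment, N m; "width": finger opening in m.
Only numpy, scipy, OpenCV 4.12 (cv2) and the standard library are available. Lean on these libraries where they do the work, as an engineer would, in place of code of your own. Each camera call takes 0.05 s, during which the arm holds its last target.

## Working session

There is one attempt and no reset: what is moved stays moved. The work goes in short steps, Python scripts to look and compute and a tool call to move; the robot and the scene stay as the last step left them, time stands still between calls to the robot, and variables do not carry over. Pictures are saved under pics/ and viewed, and the job is handed in when it is done.

Besides the shell and the picture viewer there is one more tool, called after ">>>" as a command line: name --argument value ..., lists and objects as JSON in quotes. apply_moves: Moves the arm, as the interface text tells. Its arguments: {"type":"object","properties":{"increments":{"type":"array","items":{"type":"object","properties":{"grip":{"type":"number"},"xyz":{"type":"array","items":{"type":"number"}},"rotation":{"type":"array","items":{"type":"number"}}}}},"squeeze":{"type":"number"}},"required":["increments"]}

```bash
ls; mkdir -p pics
cat > h.py <<'E'
import numpy as np, cv2, json
from bench import r, viewer
from scipy.spatial.transform import Rotation as R
def cam(n, save=None):
    c=viewer.camera(n)
    if save: cv2.imwrite('pics/'+save+'.png', c['img'])
    c['f']=c['img'].shape[0]/2/np.tan(np.radians(c['vertical_fov'])/2)
    c['name']=n
    c['Rm']=cv2.Rodrigues(np.array(c['rvec'],float))[0]; c['t']=np.array(c['tvec'],float).ravel()
    c['C']=-c['Rm'].T@c['t']
    return c
def ray(c,u,v):
    x=(u-c['cx'])/c['f'];y=(v-c['cy'])/c['f']
    if c['name']=='wrist':
        a=np.hypot(x,y); s=np.sin(a)/a if a>1e-9 else 1
        d=np.array([x*s,y*s,np.cos(a)])
    else: d=np.array([x,y,1.])
    d=c['Rm'].T@d
    return d/np.linalg.norm(d)
def plane(c,u,v,z):
    d=ray(c,u,v); return c['C']+d*(z-c['C'][2])/d[2]
def proj(c,p):
    q=c['Rm']@np.array(p,float)+c['t']
    if c['name']=='wrist':
        a=np.arctan2(np.hypot(q[0],q[1]),q[2]); n=np.hypot(q[0],q[1])+1e-12
        return c['cx']+c['f']*a*q[0]/n, c['cy']+c['f']*a*q[1]/n
    return c['cx']+c['f']*q[0]/q[2], c['cy']+c['f']*q[1]/q[2]
def tri(c1,p1,c2,p2):
    d1=ray(c1,*p1);d2=ray(c2,*p2)
    A=np.stack([d1,-d2],1); s=np.linalg.lstsq(A,c2['C']-c1['C'],rcond=None)[0]
    a=c1['C']+d1*s[0]; b=c2['C']+d2*s[1]
    return (a+b)/2, np.linalg.norm(a-b)
def depth3(c,u,v):
    z=c['range_z'][int(round(v)),int(round(u))]
    if z==0: return None
    d=ray(c,u,v); zc=(c['Rm']@d)[2]
    return c['C']+d*z/zc
E
python3 - <<'E'
from h import *
s=r.read_state(); print({k:np.round(v,4).tolist() for k,v in s.items()})
import pickle
for n in ['side','top','wrist']:
    c=cam(n,n+'0'); pickle.dump(c,open(n+'0.pkl','wb')); print(n,c['vertical_fov'],c['cx'],c['cy'],c['C'],c['Rm'][2])
E
```

```text
pics
{'time': 0.0, 'joint_positions': [1.1544, 0.3329, -0.0647, 1.4609, 0.0216, 1.3499, -0.0885], 'joint_vel': [0.0008, -0.0023, -0.0008, 0.001, -0.0001, 0.0006, -0.0008], 'joint_torque': [0.0005, -62.3259, 0.025, -38.9908, -0.0613, 0.0398, 0.0002], 'ee_pos': [0.2396, -0.5768, 0.2298], 'eef_rot': [0.8318, -0.5551, -0.0006, -0.0004], 'ft_force': [-0.3678, -0.4326, -0.3445], 'torque': [-0.0104, 0.0085, 0.0101], 'width': 0.0872}
side 47.646420335250724 278.4002414765411 201.8669675700757 [0.02521789 0.73944658 0.86916367] [ 0.46544303 -0.58697006 -0.66244164]
top 54.37738047783113 279.68627432236735 208.04212546436713 [0.43850673 0.02714776 1.20317665] [ 0.14424747  0.00707932 -0.98951632]
wrist 65.70646984690485 285.72144678712544 207.00200950172163 [ 0.30230099 -0.55165052  0.38370866] [-0.22919561 -0.09414685 -0.96881667]
```

View pics/side0.png

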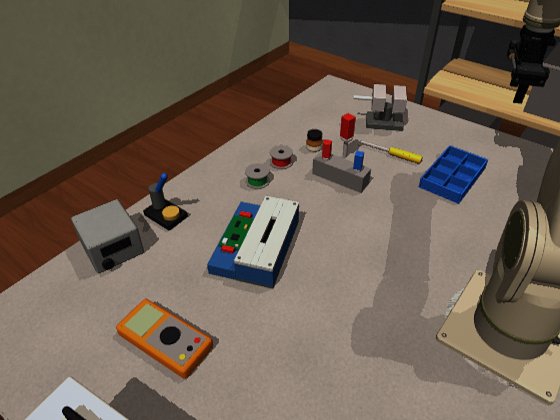

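View pics/top0.png

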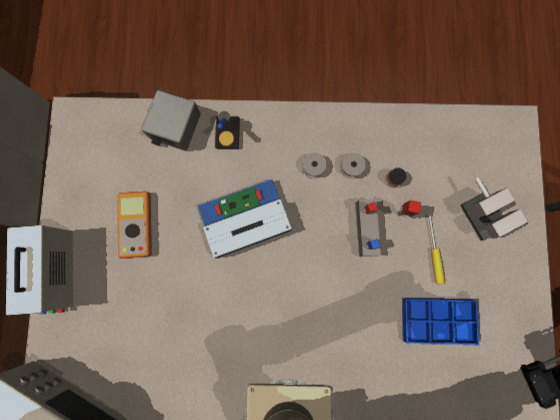

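View pics/wrist0.png

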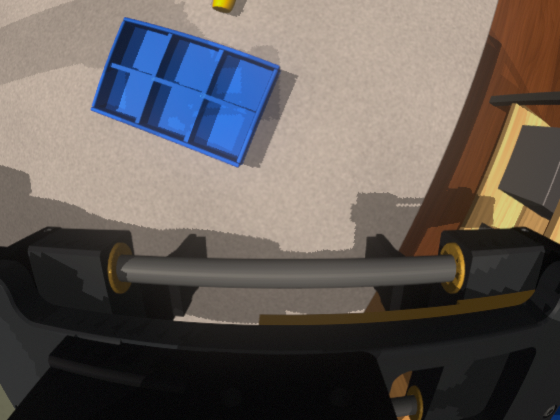

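The top and side views show two red handles. One is in the grey rack at top (371,208), side (327,149). The other is a larger one standing alone at top (411,208), side (347,125). The blue plug is at top (375,244), side (359,160). I'll check close crops and measure.

Run:
```python
from h import *
import pickle
S=pickle.load(open('side0.pkl','rb'));T=pickle.load(open('top0.pkl','rb'))
a=cv2.resize(S['img'][100:200,290:400],None,fx=4,fy=4,interpolation=cv2.INTER_CUBIC)
b=cv2.resize(T['img'][190:270,350:430],None,fx=5,fy=5,interpolation=cv2.INTER_CUBIC)
h=max(a.shape[0],b.shape[0]);im=np.zeros((h,800,3),np.uint8)
im[:a.shape[0],:min(400,a.shape[1])]=a[:,:400];im[:b.shape[0],400:800]=b[:,:400]
cv2.imwrite('pics/crop0.png',im)
for n,c in(('S',S),('T',T)):
    hsv=cv2.cvtColor(c['img'],cv2.COLOR_BGR2HSV)
    for nm,m in (('red',((hsv[...,0]<8)|(hsv[...,0]>172))&(hsv[...,1]>170)&(hsv[...,2]>70)),('blue',(hsv[...,0]>100)&(hsv[...,0]<125)&(hsv[...,1]>150)&(hsv[...,2]>60))):
        k,l,st,ce=cv2.connectedComponentsWithStats(m.astype(np.uint8))
        for i in range(1,k):
            if st[i,4]>25: print(n,nm,st[i],ce[i].round(1), depth3(c,*ce[i]))
# fixture corners via depth: points with z in 60..80
for n,c in(('T',T),('S',S)):
    v,u=np.mgrid[0:420,0:560]; zc=c['range_z']
    P=np.stack([(u-c['cx'])/c['f']*zc,(v-c['cy'])/c['f']*zc,zc],-1)-c['t']
    W=P@c['Rm']
    np.save('W'+n+'.npy',W.astype(np.float32))
    hsv=cv2.cvtColor(c['img'],cv2.COLOR_BGR2HSV)
    m=(hsv[...,1]<60)&(hsv[...,2]>130)&(W[...,2]>.06)&(W[...,2]<.08)&(W[...,0]>.3)&(zc>0)
    k,l,st,ce=cv2.connectedComponentsWithStats(m.astype(np.uint8))
    i=1+np.argmax(st[1:,4]); cnt=cv2.findContours((l==i).astype(np.uint8),cv2.RETR_EXTERNAL,cv2.CHAIN_APPROX_NONE)[0][0]
    box=cv2.boxPoints(cv2.minAreaRect(cnt)); print(n,st[i],'z med',np.median(W[...,2][l==i]))
    p=W[l==i]; print(p.mean(0))
```

```text
S red [340 113  15  26 306] [347.1 125.8] [ 0.5965121  -0.30465237  0.12209628]
S red [322 140  10  18 131] [326.1 148.3] [ 0.60146446 -0.2055024   0.09638193]
S red [272 158  16   9  79] [278.7 162.7] [ 0.73127156 -0.15479278  0.01740879]
S red [240 211  11   7  50] [244.9 214.1] [0.64379671 0.09718975 0.04417421]
S red [222 245  12   8  70] [227.3 248.6] [0.59544156 0.21548953 0.04819554]
S red [194 338   6   5  27] [196.6 339.9] [0.48321406 0.42890858 0.03850238]
S blue [ 419  146   69   58 2076] [452.5 173.8] [ 0.29774152 -0.40557394  0.02523929]
S blue [353 151  11  19 136] [357.9 160. ] [ 0.50309018 -0.21361693  0.09477718]
S blue [155 173  12  19  79] [160.5 181.1] [0.8194112  0.20406312 0.13457895]
S blue [234 202  26  17 200] [247.1 208.6] [0.65797888 0.07265367 0.0372588 ]
S blue [ 208  246   65   40 1149] [235.9 268.4] [0.54251498 0.24493237 0.04243628]
T red [256 190   6  10  30] [258.3 194.5] [0.64524962 0.09782899 0.04606263]
T red [402 201  19  12 157] [412.4 206.7] [ 0.60314741 -0.31135612  0.14684939]
T red [367 203  10   9  61] [371.7 207. ] [ 0.60523611 -0.21230109  0.11482471]
T red [216 205   5   9  28] [217.9 209.2] [0.60060544 0.2125195  0.04351294]
T blue [217 119   7  10  30] [220.1 124.2] [0.81296053 0.19805269 0.15881071]
T blue [371 240   9   9  59] [374.8 243.6] [ 0.50704596 -0.22011874  0.11261069]
T blue [ 403  299   76   46 3199] [440.3 320.6] [ 0.3024353  -0.41762775  0.03148112]
T [ 203  200   88   58 2448] z med 0.070799984532223
[0.54529278 0.12636774 0.07084976]
S [ 234  196   65   75 2440] z med 0.07113528391572507
[0.54153758 0.13296612 0.07115783]
```

View pics/crop0.png

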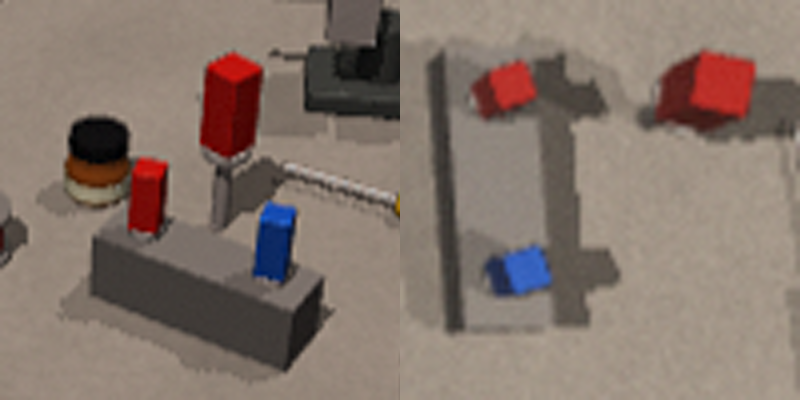

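The crop shows the small red pin standing in the rack hole (job size, top at z≈0.113). The big red one stands in its own base outside the rack, with its top at z≈0.147, so I leave it alone. The blue plug sits in the other rack hole. Next I measure the fixture and slot and plan a look with the wrist camera.

```bash
cat >> h.py <<'E'
def go(x,y,z,yaw=None,s=None):
    """tool-frame shift mm and rotvec deg from measured pose to TCP target, tool straight down, tool x at yaw(deg)"""
    s=s or r.read_state(); p=np.array(s['ee_pos']); Rt=R.from_quat(s['eef_rot'])
    M=Rt.as_matrix(); cy=np.degrees(np.arctan2(M[1,0],M[0,0]))
    if yaw is None: yaw=cy
    c,sn=np.cos(np.radians(yaw)),np.sin(np.radians(yaw))
    G=R.from_matrix(np.array([[c,sn,0],[sn,-c,0],[0,0,-1]]))
    d=M.T@(np.array([x,y,z])-p)*1000; rv=np.degrees((Rt.inv()*G).as_rotvec())
    print('now',p.round(4),'yaw',round(cy,2),'tilt',np.degrees(np.arccos(-M[2,2])).round(2),'F',np.round(s['ft_force'],2),'w',round(s['width'],4),'t',s['time'],'| shift',d.round(1),'rot',rv.round(2))
    return d,rv
E
python3 - <<'E'
from h import *
import pickle
S=pickle.load(open('side0.pkl','rb'));T=pickle.load(open('top0.pkl','rb'));Wc=pickle.load(open('wrist0.pkl','rb'))
for h in (0,.05,.1,.15): print('proj below tcp',h,proj(Wc,np.array(r.read_state()['ee_pos'])-[0,0,h]))
M=R.from_quat(r.read_state()['eef_rot']).as_matrix(); print('cam in tool',M.T@(Wc['C']-r.read_state()['ee_pos']), M.T@Wc['Rm'][2])
for n,c in(('T',T),('S',S)):
    W=np.load('W'+n+'.npy'); hsv=cv2.cvtColor(c['img'],cv2.COLOR_BGR2HSV)
    m=(hsv[...,1]<60)&(hsv[...,2]>130)&(W[...,2]>.06)&(W[...,2]<.08)&(W[...,0]>.3)
    m=cv2.morphologyEx(m.astype(np.uint8),cv2.MORPH_OPEN,np.ones((3,3)))
    k,l,st,ce=cv2.connectedComponentsWithStats(m); i=1+np.argmax(st[1:,4]); cov=(l==i).astype(np.uint8)
    cnts,hi=cv2.findContours(cov,cv2.RETR_CCOMP,cv2.CHAIN_APPROX_NONE)
    def w(q): return np.array([plane(c,u,v,.070)[:2] for u,v in q.reshape(-1,2)],np.float32)
    for j,q in enumerate(cnts):
        if len(q)<20: continue
        rr=cv2.minAreaRect(w(q)*1000); print(n,'hole' if hi[0][j][3]>=0 else 'outer',np.round(rr[0],1),np.round(rr[1],1),round(rr[2],1))
    g=c['img'].copy()
for a,b in (((326.1,148.3),(371.7,207)),):
    pass
# tops of pin : tri using bright top faces
for nm,sb,tb in (('pin',(326,142),(372.5,206)),('big',(348,117),(412,205))): print(nm,tri(S,sb,T,tb))
print('approx'); go(.603-.0,-.212,.30,18)
big=cv2.resize(T['img'][170:270,185:305],None,fx=6,fy=6,interpolation=cv2.INTER_CUBIC); cv2.imwrite('pics/fix0.png',big)
E
```

```text
proj below tcp 0 (np.float64(284.6789987170623), np.float64(260.12483654007286))
proj below tcp 0.05 (np.float64(284.993085223252), np.float64(229.6259768214826))
proj below tcp 0.1 (np.float64(285.1952935247821), np.float64(210.138467396712))
proj below tcp 0.15 (np.float64(285.33542551018724), np.float64(196.69982549001017))
cam in tool [ 0.00052763 -0.06750616 -0.15375869] [-3.81973136e-06  2.47735517e-01  9.68827701e-01]
T outer [545.8 126.1] [ 89.1 229.7] 21.4
T hole [546.2 125.1] [19.8 96.7] 21.6
S outer [546.1 123.6] [ 89.4 233.8] 21.4
S hole [542.8 122. ] [25.8 97.4] 21.5
pin (array([ 0.60905594, -0.21572544,  0.10886695]), np.float64(0.0006022254347180295))
big (array([ 0.60506081, -0.31300415,  0.14427607]), np.float64(0.006908260837180509))
approx
now [ 0.2397 -0.5769  0.23  ] yaw -67.44 tilt 0.06 F [ 0.34  0.46 -0.69] w 0.087 t 0.15 | shift [-197.7 -475.5  -69.9] rot [-4.000e-02  5.000e-02 -8.544e+01]
```

View pics/fix0.png

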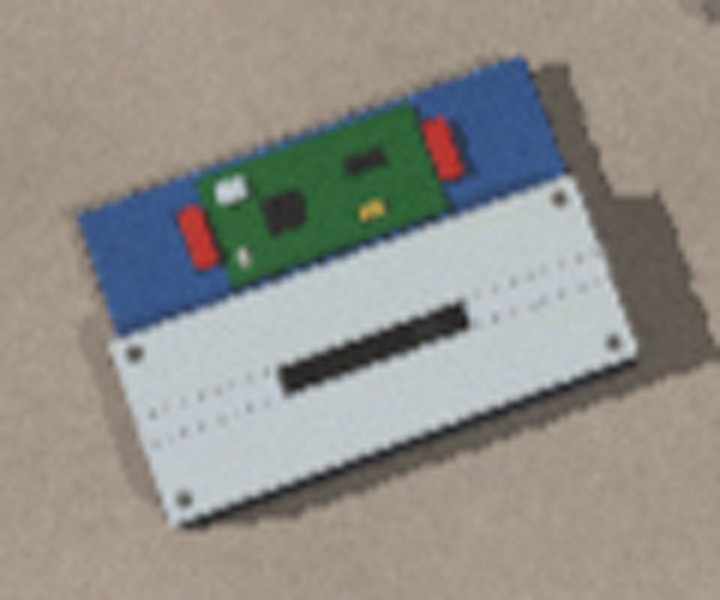

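The cover fits 89×230 mm with its centre at about (0.546, 0.125) and yaw 21.4°, so the sizes agree. The pin top triangulates to z 0.109 (nominal 0.111). Now I move above the pin.

>>> apply_moves --increments '[{"grip": 0,"xyz": [0,-20,-60],"rotation": [0,0,-10]},{"grip": 0,"xyz": [-40,-70,-70],"rotation": [0,0,-20]},{"grip": 0,"xyz": [-60,-130,-70],"rotation": [0,0,-30]},{"grip": 0,"xyz": [-80,-190,-70],"rotation": [0,0,-40]},{"grip": 0,"xyz": [-105,-245,-70],"rotation": [0,0,-50]}]'

```text
time: 0.78
ee_pos: [0.4258, -0.3856, 0.2999]
eef_rot: [0.989, -0.149, -0.0, -0.0]
ft_force: [0.2, -0.6, -0.1]
width: 0.0875
```

Run:
```python
from h import *
go(.606,-.213,.27,18)
```

```text
now [ 0.4258 -0.3856  0.2999] yaw -17.12 tilt 0.07 F [ 0.24 -0.62 -0.09] w 0.0875 t 0.775 | shift [ 121.4 -218.    30. ] rot [-6.000e-02  3.000e-02 -3.512e+01]
```

>>> apply_moves --increments '[{"grip": 60,"xyz": [121,-218,20],"rotation": [0,0,-10]},{"grip": 60,"xyz": [121,-218,20],"rotation": [0,0,-20]},{"grip": 60,"xyz": [121,-218,25],"rotation": [0,0,-30]},{"grip": 60,"xyz": [121,-218,30],"rotation": [0,0,-35]},{"grip": 60,"xyz": [121,-218,30],"rotation": [0,0,-35]}]'

```text
time: 1.4
ee_pos: [0.6077, -0.207, 0.268]
eef_rot: [0.987, 0.16, -0.001, -0.003]
ft_force: [-1.0, 0.3, -0.2]
width: 0.0669
```

Run:
```python
from h import *
import pickle
go(.606,-.213,.27,18)
c=cam('wrist','w1'); pickle.dump(c,open('w1.pkl','wb'))
```

```text
now [ 0.6077 -0.207   0.268 ] yaw 18.4 tilt 0.31 F [-0.97  0.34 -0.22] w 0.0669 t 1.4 | shift [-3.5  5.1 -2. ] rot [-0.31  0.03  0.4 ]
```

View pics/w1.png

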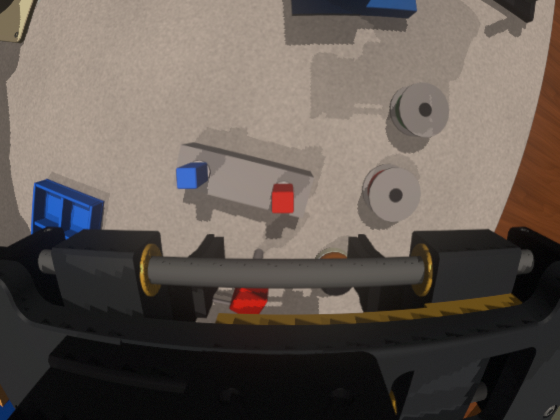

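The wrist view shows the job pin's red handle at (283,198), with its flats nearly parallel to the image axes. The blue plug is at (187,176), and the big red pin is at (250,298) behind the gripper rod. I'll measure the top face.

```bash
cat > face.py <<'E'
from h import *
def face(c,lo=(0,0,560,420),vthr=None,z=.111,name=None,area=20):
    hsv=cv2.cvtColor(c['img'],cv2.COLOR_BGR2HSV)
    m=((hsv[...,0]<8)|(hsv[...,0]>172))&(hsv[...,1]>150)&(hsv[...,2]>60)
    x0,y0,x1,y1=lo; mm=np.zeros_like(m);mm[y0:y1,x0:x1]=m[y0:y1,x0:x1]
    v=hsv[...,2][mm]; print('V pct',np.percentile(v,[5,25,50,75,95]))
    t=vthr or cv2.threshold(v.reshape(-1,1),0,255,cv2.THRESH_OTSU)[0]
    top=mm&(hsv[...,2]>t)
    for nm,q in(('all',mm),('top',top)):
        cn=max(cv2.findContours(q.astype(np.uint8),cv2.RETR_EXTERNAL,cv2.CHAIN_APPROX_NONE)[0],key=cv2.contourArea)
        w=np.array([plane(c,u,v_,z)[:2] for u,v_ in cn.reshape(-1,2)],np.float32)*1000
        rr=cv2.minAreaRect(w); M=cv2.moments(cn); pc=(M['m10']/M['m00'],M['m01']/M['m00'])
        print(nm,'thr',t,'px',np.round(pc,1),'->',plane(c,*pc,z).round(4),'rect',np.round(rr[0],1),np.round(rr[1],1),round(rr[2],1))
    return pc
E
python3 - <<'E'
from face import *
import pickle
c=pickle.load(open('w1.pkl','rb'))
face(c,(265,175,305,225))
cv2.imwrite('pics/w1c.png',cv2.resize(c['img'][140:240,165:325],None,fx=5,fy=5,interpolation=cv2.INTER_CUBIC))
W=[depth3(c,u,v) for u,v in((283,195),(283,208),(240,180),(245,170))]; print(np.round(W,4))
E
```

```text
V pct [117. 168. 196. 197. 197.]
all thr 156.0 px [282.3 198.7] -> [ 0.6057 -0.2114  0.111 ] rect [ 605.7 -210.8] [20.6 28.3] 17.9
top thr 156.0 px [282. 202.] -> [ 0.6065 -0.2146  0.111 ] rect [ 606.4 -214.7] [19.8 20.2] 18.4
[[ 0.6052 -0.2077  0.1105]
 [ 0.6093 -0.2202  0.1104]
 [ 0.5559 -0.2177  0.0555]
 [ 0.558  -0.2049  0.0552]]
```

View pics/w1c.png

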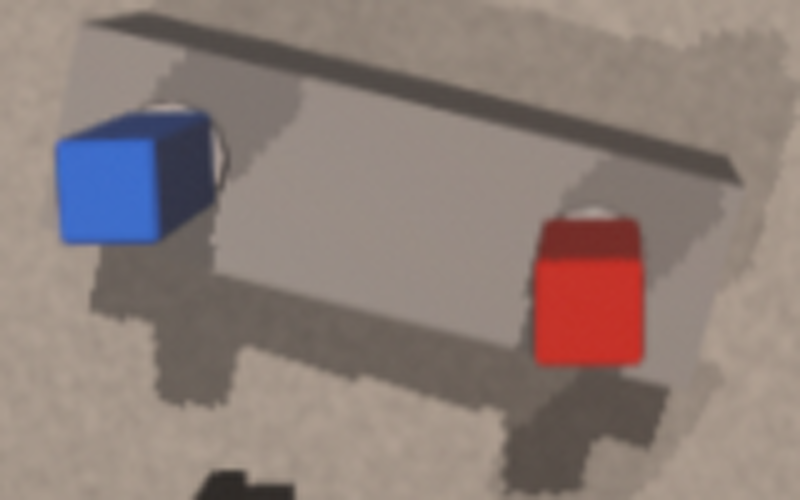

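Handle-top centre is (0.6065, -0.2145) at z 0.1105, yaw 18.4°, with a face about 20–21 mm (expected 22). The plug is clear along the jaws. I descend in two stages.

Run:
```python
from h import *
print(r.read_state()['joint_positions'])
go(.6065,-.2145,.135,18.4)
```

```text
[ 0.63346989  0.40190282 -0.50991992  1.32824147  0.19061448  1.46258033
  0.45346059]
now [ 0.6066 -0.2098  0.2686] yaw 18.14 tilt 0.21 F [-0.85  0.46 -0.56] w 0.0669 t 1.45 | shift [ -1.5   4.9 133.6] rot [-0.2   0.05 -0.26]
```

>>> apply_moves --increments '[{"grip": 90,"xyz": [-1.5,5,40],"rotation": [-0.2,0,-0.3]},{"grip": 90,"xyz": [-1.5,5,80],"rotation": [-0.2,0,-0.3]},{"grip": 90,"xyz": [-1.5,5,120],"rotation": [-0.2,0,-0.3]},{"grip": 90,"xyz": [-1.5,5,133],"rotation": [-0.2,0,-0.3]},{"grip": 90,"xyz": [-1.5,5,133],"rotation": [-0.2,0,-0.3]}]'

```text
time: 2.08
ee_pos: [0.6061, -0.2156, 0.1358]
eef_rot: [0.987, 0.16, -0.001, 0.0]
ft_force: [-0.2, 0.6, 0.1]
width: 0.0564
```

Run:
```python
from face import *
go(.6065,-.2145,.077,18.4)
c=cam('wrist','w2'); 
import pickle; pickle.dump(c,open('w2.pkl','wb'))
face(c,(240,180,330,262))
go(.6065,-.2145,.077,18.4)
```

```text
now [ 0.6061 -0.2156  0.1358] yaw 18.36 tilt 0.09 F [-0.24  0.6   0.15] w 0.0564 t 2.075 | shift [ 0.8 -0.9 58.8] rot [-0.    0.09 -0.04]
V pct [126. 129. 210. 213. 214.]
all thr 168.0 px [287.5 231.3] -> [ 0.6051 -0.209   0.111 ] rect [ 605.1 -208.7] [20.8 31.9] 18.4
top thr 168.0 px [287.9 239.6] -> [ 0.607  -0.2138  0.111 ] rect [ 606.8 -214. ] [20.8 20.6] 18.4
now [ 0.6068 -0.2155  0.137 ] yaw 18.38 tilt 0.06 F [0.43 0.32 0.62] w 0.0562 t 2.125 | shift [-0.  -1.1 60. ] rot [ 0.06 -0.   -0.02]
```

View pics/w2.png

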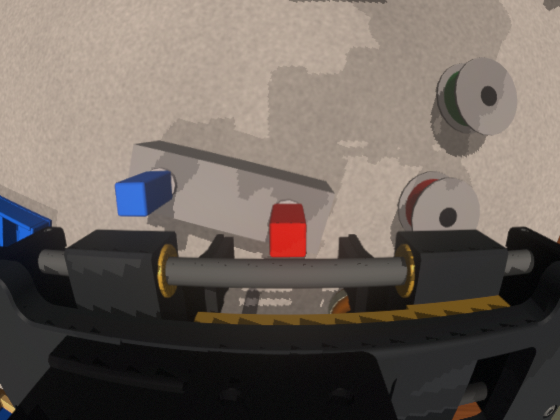

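The red handle's top face is centred at (288,240) between the fingers (about 222 and 347), and the position agrees from both wrist heights. I descend and close gently.

>>> apply_moves --increments '[{"grip": 90,"xyz": [0,-1,25],"rotation": [0,0,0]},{"grip": 90,"xyz": [0,-1,45],"rotation": [0,0,0]},{"grip": 90,"xyz": [0,-1,58],"rotation": [0,0,0]},{"grip": 90,"xyz": [0,-1,60],"rotation": [0,0,0]},{"grip": 90,"xyz": [0,-1,60],"rotation": [0,0,0]}]'

```text
time: 2.75
ee_pos: [0.6069, -0.2146, 0.0775]
eef_rot: [0.987, 0.16, 0.0, 0.001]
ft_force: [-0.2, -0.8, 0.4]
width: 0.0563
```

>>> apply_moves --increments '[{"grip": 150,"xyz": [0,0,0],"rotation": [0,0,0]},{"grip": 200,"xyz": [0,0,0],"rotation": [0,0,0]},{"grip": 255,"xyz": [0,0,0],"rotation": [0,0,0]},{"grip": 255,"xyz": [0,0,0],"rotation": [0,0,0]},{"grip": 255,"xyz": [0,0,0],"rotation": [0,0,0]}]' --squeeze 35

```text
time: 3.38
ee_pos: [0.6069, -0.2146, 0.0775]
eef_rot: [0.987, 0.16, 0.0, 0.001]
ft_force: [-0.7, 0.5, 1.0]
width: 0.0218
```

Run:
```python
from h import *
go(.6065,-.2145,.20,18.4)
```

```text
now [ 0.6069 -0.2146  0.0775] yaw 18.38 tilt 0.09 F [-0.71  0.48  1.  ] w 0.0218 t 3.375 | shift [-3.000e-01 -1.000e-01 -1.225e+02] rot [ 0.08 -0.03 -0.02]
```

Gripped at 21.8 mm, which matches the 22 mm handle. The tip is therefore about 70.5 mm below the TCP. I lift straight up.

>>> apply_moves --increments '[{"grip": 255,"xyz": [0,0,-20],"rotation": [0,0,0]},{"grip": 255,"xyz": [0,0,-60],"rotation": [0,0,0]},{"grip": 255,"xyz": [0,0,-110],"rotation": [0,0,0]},{"grip": 255,"xyz": [0,0,-150],"rotation": [0,0,0]},{"grip": 255,"xyz": [0,0,-150],"rotation": [0,0,0]}]'

```text
time: 4.0
ee_pos: [0.6085, -0.2145, 0.2329]
eef_rot: [0.987, 0.16, 0.004, 0.002]
ft_force: [-0.3, 0.2, -0.8]
width: 0.0216
```

Run:
```python
from h import *
go(.546,.125,.228,-68.6)
c=cam('side','s3')
cv2.imwrite('pics/s3c.png',cv2.resize(c['img'][60:240,200:440],None,fx=3,fy=3))
```

```text
now [ 0.6085 -0.2145  0.2329] yaw 18.39 tilt 0.5 F [-0.33  0.22 -0.79] w 0.0216 t 4.0 | shift [  47.8 -341.9    3.2] rot [-2.000e-02 -5.500e-01  8.699e+01]
```

View pics/s3c.png

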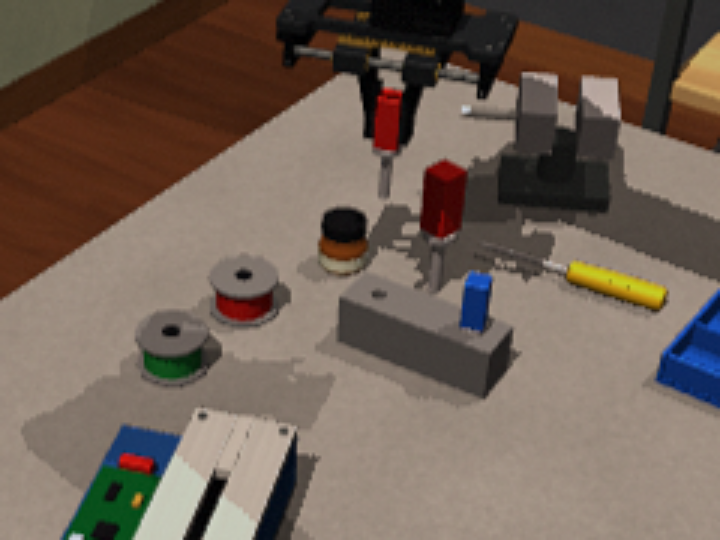

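The side crop shows the pin upright in the jaws with its tip clear, the rack hole empty, and the plug and big pin undisturbed. I carry it toward the fixture, stopping short on the robot side so the wrist camera can see the slot.

Run:
```python
from h import *
go(.49,.103,.230,-68.6)
```

```text
now [ 0.6075 -0.2145  0.2301] yaw 18.39 tilt 0.29 F [-0.25  0.5  -1.06] w 0.0216 t 4.05 | shift [ -11.4 -338.3   -1.1] rot [ 2.000e-02 -3.200e-01  8.699e+01]
```

>>> apply_moves --increments '[{"grip": 255,"xyz": [-2,-40,0],"rotation": [0,0,9]},{"grip": 255,"xyz": [-4,-90,0],"rotation": [0,0,18]},{"grip": 255,"xyz": [-6,-140,0],"rotation": [0,0,27]},{"grip": 255,"xyz": [-8,-190,0],"rotation": [0,0,36]},{"grip": 255,"xyz": [-10,-240,0],"rotation": [0,0,45]}]'

```text
time: 4.68
ee_pos: [0.5209, 0.0116, 0.2285]
eef_rot: [0.973, -0.233, 0.002, 0.001]
ft_force: [1.0, -0.1, -0.8]
width: 0.0217
```

Run:
```python
from h import *
go(.49,.103,.230,-68.6)
```

```text
now [0.5209 0.0116 0.2285] yaw -26.9 tilt 0.22 F [ 0.96 -0.15 -0.84] w 0.0217 t 4.675 | shift [-68.9 -67.6  -1.9] rot [-3.00e-02 -2.30e-01  4.17e+01]
```

>>> apply_moves --increments '[{"grip": 255,"xyz": [-30,-30,-1],"rotation": [0,0,10]},{"grip": 255,"xyz": [-60,-60,-2],"rotation": [0,0,20]},{"grip": 255,"xyz": [-69,-68,-2],"rotation": [0,-0.2,30]},{"grip": 255,"xyz": [-69,-68,-2],"rotation": [0,-0.2,40]},{"grip": 255,"xyz": [-69,-68,-2],"rotation": [0,-0.2,41.7]}]'

```text
time: 5.3
ee_pos: [0.4896, 0.1033, 0.2295]
eef_rot: [0.826, -0.564, -0.0, 0.0]
ft_force: [-0.7, 0.1, -1.2]
width: 0.0221
```

Run:
```python
from h import *
import pickle
cam('side')
go(.49,.103,.230,-68.6)
c=cam('wrist','w4'); pickle.dump(c,open('w4.pkl','wb'))
for p in ((.546,.125,.07),): print(proj(c,p))
```

```text
now [0.4897 0.1032 0.2296] yaw -68.6 tilt 0.04 F [-0.23 -0.19 -1.13] w 0.0219 t 5.35 | shift [ 0.3 -0.2 -0.4] rot [0.03 0.   0.  ]
(np.float64(285.3407999132417), np.float64(132.8680727939041))
```

View pics/w4.png

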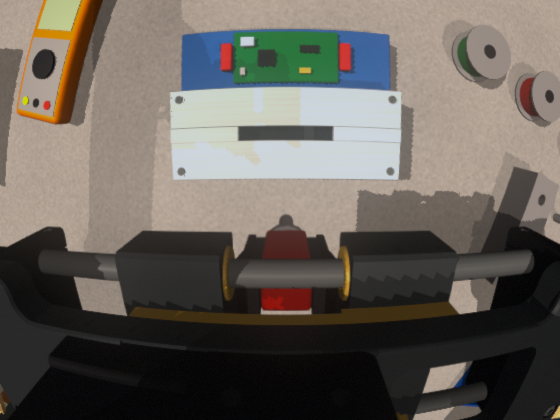

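The wrist view shows the slot as a dark bar spanning columns 238–333 at row ~133, with the cover at (171–401, 90–180) and the held pin's shank and collar at about (286,222). I'll measure the slot in this view.

Run:
```python
from h import *
import pickle
c=pickle.load(open('w4.pkl','rb'));T=pickle.load(open('top0.pkl','rb'));S=pickle.load(open('side0.pkl','rb'))
def slot(c,box):
    x0,y0,x1,y1=box; K=8
    g=cv2.resize(cv2.cvtColor(c['img'],cv2.COLOR_BGR2GRAY)[y0:y1,x0:x1],None,fx=K,fy=K,interpolation=cv2.INTER_CUBIC)
    m=(g<95).astype(np.uint8)
    k,l,st,ce=cv2.connectedComponentsWithStats(m); i=1+np.argmax(st[1:,4])
    cn=max(cv2.findContours((l==i).astype(np.uint8),cv2.RETR_EXTERNAL,cv2.CHAIN_APPROX_NONE)[0],key=cv2.contourArea).reshape(-1,2)
    px=(cn+.5)/K-.5+[x0,y0]
    for z in (.070,):
        w=np.array([plane(c,u,v,z)[:2] for u,v in px],np.float32)*1000
        rr=cv2.minAreaRect(w); print(c['name'],z,np.round(rr[0],1),np.round(rr[1],1),round(rr[2],2), 'px',px.mean(0).round(1),px.min(0),px.max(0))
    return np.array(rr[0])/1000, px
cw,pw=slot(c,(225,118,345,148))
ct,pt=slot(T,(225,212,270,244)); cs,ps=slot(S,(250,210,285,250))
# centre from bbox mid of pixels -> triangulate
def cen(c,w): return proj(c,[w[0],w[1],.07])
print('tri W-T',tri(c,cen(c,cw),T,cen(T,ct)),'W-S',tri(c,cen(c,cw),S,cen(S,cs)))
print('depth cover', [np.round(depth3(c,u,v),4).tolist() for u,v in((285,115),(285,155),(210,150))],'in slot',[np.round(depth3(c,u,v),4).tolist() for u,v in((250,133),(285,133),(310,133),(325,133))])
W=[];
cv2.imwrite('pics/w4c.png',cv2.resize(c['img'][85:185,165:405],None,fx=3.3,fy=3.3,interpolation=cv2.INTER_CUBIC))
# cover outer
hsv=cv2.cvtColor(c['img'],cv2.COLOR_BGR2HSV)
```

```text
wrist 0.07 [546.3 125.3] [13.1 89.7] 21.52 px [285.1 132.6] [238.4375 125.8125] [331.8125 139.6875]
top 0.07 [546.8 125.3] [13.2 90.5] 21.59 px [246.8 227.6] [231.1875 220.1875] [262.4375 234.9375]
side 0.07 [545.7 123.6] [14.4 89.6] 21.22 px [267.8 229.8] [259.6875 216.3125] [275.1875 242.8125]
tri W-T (array([0.54648337, 0.12522434, 0.07256348]), np.float64(0.000353080822676588)) W-S (array([0.54575213, 0.12483634, 0.07087985]), np.float64(0.0015603937724082422))
depth cover [[0.562, 0.1316, 0.0688], [0.526, 0.1175, 0.0703], [0.5046, 0.188, 0.07]] in slot [[0.5319, 0.1595, 0.0397], [0.545, 0.125, 0.0383], [0.555, 0.0982, 0.0072], [0.5608, 0.0861, 0.0403]]
```

View pics/w4c.png

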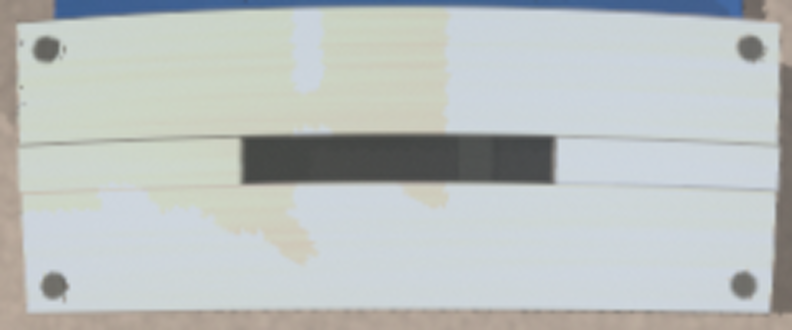

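In the slot, the range image reads about z 0.04 (the carriage) almost everywhere, but 0.007 at pixel (310,133). A lighter patch there hints at the hole. I'll profile it, then still feel for it by sliding.

Run:
```python
from h import *
import pickle
c=pickle.load(open('w4.pkl','rb'))
o=np.array([.5463,.1253]);th=np.radians(21.5);fx=np.array([np.cos(th),np.sin(th)]);fy=np.array([-np.sin(th),np.cos(th)])
for v in (129,131,133,135,137):
    print(v,[(u,int(round(1000*fy@(p[:2]-o))),int(round(1000*fx@(p[:2]-o))),int(round(1000*p[2]))) for u in range(238,334,3) if (p:=depth3(c,u,v)) is not None] if v==133 else [(u,int(round(1000*p[2]))) for u in range(296,322,2) if (p:=depth3(c,u,v)) is not None])
# collar/pin pose in gripper: target above slot
p=o+fy*0; go(p[0],p[1],.150,-68.5)
```

```text
129 [(296, 41), (298, 41), (300, 40), (302, 40), (304, 8), (306, 7), (308, 7), (310, 9), (312, 7), (314, 8), (316, 39), (318, 39), (320, 38)]
131 [(296, 39), (298, 40), (300, 39), (302, 41), (304, 7), (306, 8), (308, 8), (310, 9), (312, 7), (314, 8), (316, 40), (318, 40), (320, 40)]
133 [(238, 46, 0, 63), (241, 47, -1, 39), (244, 44, -1, 38), (247, 40, -1, 41), (250, 37, -1, 40), (253, 34, -1, 40), (256, 31, -1, 40), (259, 28, -1, 39), (262, 24, -1, 41), (265, 21, -1, 41), (268, 18, -1, 39), (271, 15, -1, 40), (274, 12, -1, 40), (277, 9, -1, 40), (280, 5, -1, 40), (283, 2, -1, 39), (286, -1, -1, 39), (289, -4, -1, 40), (292, -7, -1, 39), (295, -10, -1, 40), (298, -13, -1, 41), (301, -16, -1, 41), (304, -21, -2, 9), (307, -25, -2, 7), (310, -28, -2, 7), (313, -32, -2, 9), (316, -33, -1, 38), (319, -35, -1, 40), (322, -39, -1, 39), (325, -42, -1, 40), (328, -45, -1, 38), (331, -48, -1, 40)]
135 [(296, 39), (298, 39), (300, 39), (302, 40), (304, 8), (306, 8), (308, 7), (310, 7), (312, 8), (314, 8), (316, 42), (318, 40), (320, 38)]
137 [(296, 39), (298, 40), (300, 39), (302, 39), (304, 8), (306, 9), (308, 6), (310, 9), (312, 7), (314, 8), (316, 39), (318, 40), (320, 40)]
now [0.4898 0.1031 0.2297] yaw -68.47 tilt 0.02 F [ 0.65 -0.61 -0.46] w 0.0221 t 5.4 | shift [  0.1 -60.7  79.6] rot [0.02 0.   0.03]
```

On the carriage plane the range profile puts the gap at slot y ≈ -18.5 to -32, so its centre is about -25. The width of 13 mm agrees with 12.5. I'll enter at about y = -8 and feel toward -y, which is tool +x. First I hover with the tip ~9 mm above the cover and check alignment.

>>> apply_moves --increments '[{"grip": 255,"xyz": [4,-30,10],"rotation": [0,0,0]},{"grip": 255,"xyz": [8,-61,40],"rotation": [0,0,0]},{"grip": 255,"xyz": [8,-61,65],"rotation": [0,0,0]},{"grip": 255,"xyz": [8,-61,80],"rotation": [0,0,0]},{"grip": 255,"xyz": [8,-61,80],"rotation": [0,0,0]}]'

```text
time: 6.02
ee_pos: [0.5488, 0.1177, 0.1489]
eef_rot: [0.827, -0.562, -0.001, 0.001]
ft_force: [0.5, 0.3, -0.4]
width: 0.0219
```

Run:
```python
from h import *
import pickle
cam('wrist','w5')
o=np.array([.5464,.1252]);th=np.radians(21.5);fx=np.array([np.cos(th),np.sin(th)]);fy=np.array([-np.sin(th),np.cos(th)])
s=r.read_state(); d=np.array(s['ee_pos'])[:2]-o; print('TCP in fixture x,y mm',1000*fx@d,1000*fy@d)
go(*(o-fy*.008),.150,-68.5)
c=cam('side','s5'); pickle.dump(c,open('s5.pkl','wb'))
tcp=np.array(s['ee_pos'])
a=proj(c,tcp-[0,0,.0705]);b=proj(c,tcp);print('expected tip px',a,b, proj(c,[*(o-fy*.008),.07]))
x,y=int(a[0]),int(a[1])
cv2.imwrite('pics/s5c.png',cv2.resize(c['img'][y-60:y+50,x-60:x+60],None,fx=5,fy=5,interpolation=cv2.INTER_CUBIC)); print('crop org',x-60,y-60)
```

```text
TCP in fixture x,y mm 0.09981928676900902 -7.903190144810563
now [0.5494 0.1179 0.15  ] yaw -68.43 tilt 0.02 F [ 0.27 -0.14 -0.3 ] w 0.0219 t 6.075 | shift [0.1 0.1 0. ] rot [ 0.02 -0.    0.07]
expected tip px (np.float64(268.362091535526), np.float64(224.32367185444113)) (np.float64(267.6549410085181), np.float64(202.14550700383998)) (np.float64(268.5050639338442), np.float64(227.16142865805725))
crop org 208 164
```

View pics/s5c.png

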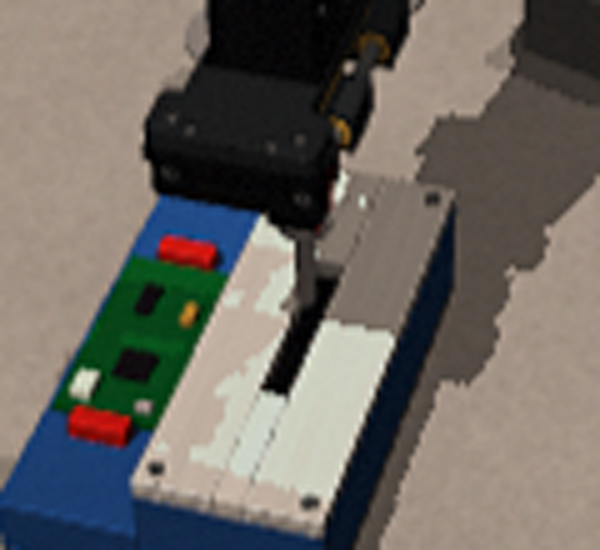

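View pics/w5.png

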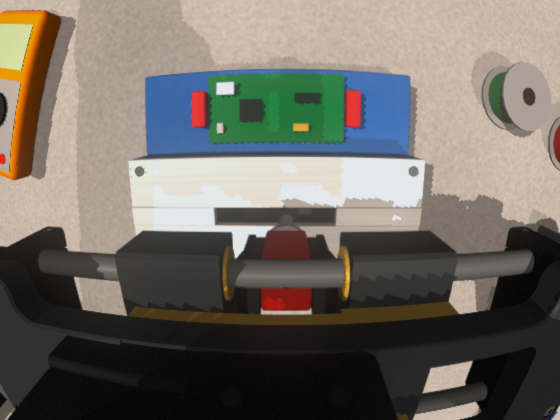

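The side view shows the tip at about (269,225) against an expected (268.4,224.3). In the wrist view the shank shows at (286,218) just over the slot. I'll zoom both once to check the offset across the slot.

Run:
```python
from h import *
import pickle
S=pickle.load(open('s5.pkl','rb'))
c=cam('wrist'); T=cam('top')
s=r.read_state();tcp=np.array(s['ee_pos']);M=R.from_quat(s['eef_rot']).as_matrix()
fx=-M[:,1];fy=-M[:,0]
ims=[]
for cc,sz,K in((c,22,9),(S,20,10),(T,20,10)):
    print(cc['name'])
    for d,nm in((.0705,'tip'),(.0225,'collar')):
        q=tcp-[0,0,d]; print(nm,np.round(proj(cc,q),1),'+-5mm x',np.round(proj(cc,q+fx*.005),1),np.round(proj(cc,q-fx*.005),1),'+-5 y',np.round(proj(cc,q+fy*.005),1),np.round(proj(cc,q-fy*.005),1))
    x,y=map(int,proj(cc,tcp-[0,0,.0705])); 
    im=cv2.resize(cc['img'][y-sz:y+sz,x-sz:x+sz],(400,400),interpolation=cv2.INTER_CUBIC); print('org',x-sz,y-sz,'scale',400/(2*sz)); ims.append(im)
cv2.imwrite('pics/z5.png',np.hstack(ims[:2]))
```

```text
wrist
tip [284.8 220.5] +-5mm x [284.8 213.8] [284.8 227.1] +-5 y [277.9 220.5] [291.8 220.5]
collar [284.7 244.3] +-5mm x [284.7 236.2] [284.7 252.3] +-5 y [276.  244.3] [293.3 244.3]
org 262 198 scale 9.090909090909092
side
tip [268.1 224. ] +-5mm x [266.1 223.6] [270.1 224.4] +-5 y [267.5 225.4] [268.7 222.6]
collar [267.6 209.1] +-5mm x [265.6 208.7] [269.7 209.5] +-5 y [267.  210.5] [268.3 207.7]
org 248 204 scale 10.0
top
tip [249.2 226.1] +-5mm x [248.6 224.5] [249.8 227.8] +-5 y [247.5 226.8] [250.9 225.5]
collar [247.8 224.3] +-5mm x [247.2 222.6] [248.5 226.1] +-5 y [246. 225.] [249.6 223.7]
org 229 206 scale 10.0
```

View pics/z5.png

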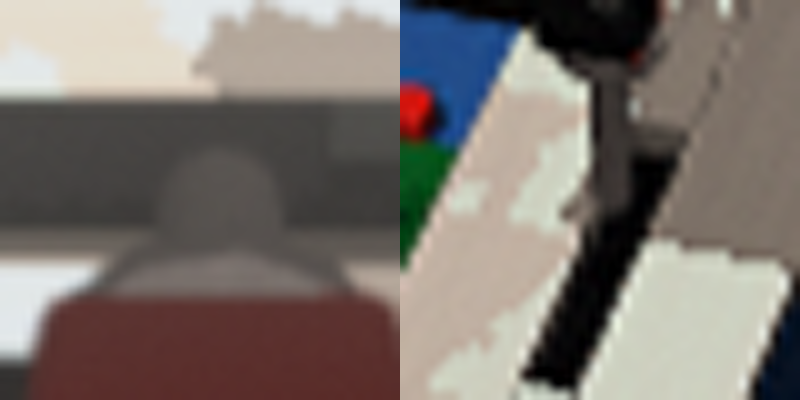

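Tip and slot agree within about 0.5 mm across, the side view allowing up to ~1 mm toward -x. I nudge 0.5 mm toward +x and descend in steps, watching the force.

>>> apply_moves --increments '[{"grip": 255,"xyz": [0,-0.5,3]},{"grip": 255,"xyz": [0,-0.5,6]},{"grip": 255,"xyz": [0,-0.5,9]},{"grip": 255,"xyz": [0,-0.5,11]},{"grip": 255,"xyz": [0,-0.5,12]}]'

```text
$.increments[0]: bad value
```

>>> apply_moves --increments '[{"grip": 255,"xyz": [0,-0.5,3],"rotation": [0,0,0]},{"grip": 255,"xyz": [0,-0.5,6],"rotation": [0,0,0]},{"grip": 255,"xyz": [0,-0.5,9],"rotation": [0,0,0]},{"grip": 255,"xyz": [0,-0.5,11],"rotation": [0,0,0]},{"grip": 255,"xyz": [0,-0.5,12],"rotation": [0,0,0]}]'

```text
time: 6.85
ee_pos: [0.5504, 0.1183, 0.1387]
eef_rot: [0.827, -0.562, 0.001, -0.0]
ft_force: [0.2, -0.5, -0.9]
width: 0.0218
```

No force and the tip is 2 mm below the cover top, so it is in the slot. I continue to just above the carriage.

>>> apply_moves --increments '[{"grip": 255,"xyz": [0,0.3,5],"rotation": [0,0,0]},{"grip": 255,"xyz": [0,0.3,10],"rotation": [0,0,0]},{"grip": 255,"xyz": [0,0.3,15],"rotation": [0,0,0]},{"grip": 255,"xyz": [0,0.3,20],"rotation": [0,0,0]},{"grip": 255,"xyz": [0,0.3,23],"rotation": [0,0,0]}]'

```text
time: 7.48
ee_pos: [0.55, 0.1181, 0.1153]
eef_rot: [0.827, -0.562, 0.0, -0.0]
ft_force: [0.4, -0.4, -0.5]
width: 0.0217
```

```bash
cat > fp.py <<'E'
from h import *
o=np.array([.5464,.1252]);th=np.radians(21.5);fx=np.array([np.cos(th),np.sin(th)]);fy=np.array([-np.sin(th),np.cos(th)])
def st():
    s=r.read_state(); p=np.array(s['ee_pos']); d=p[:2]-o;M=R.from_quat(s['eef_rot']).as_matrix();F=np.array(s['ft_force'])
    print('t',s['time'],'fix x %.2f y %.2f tipz %.4f'%(1e3*fx@d,1e3*fy@d,p[2]-.0705),'F fx %.2f fy %.2f z %.2f'%(fx@F[:2],fy@F[:2],F[2]),'w',s['width'],'T',np.round(s['torque'],3),'tilt',np.round(M[:,2],4),'toolx',np.round(M[:,0],4))
st()
E
python3 fp.py
```

```text
t 7.475 fix x 0.79 y -7.91 tipz 0.0448 F fx 0.22 fy -0.55 z -0.46 w 0.021665576352422337 T [-0.031  0.037 -0.014] tilt [ 9.e-04 -1.e-04 -1.e+00] toolx [ 3.673e-01 -9.301e-01  5.000e-04]
```

>>> apply_moves --increments '[{"grip": 255,"xyz": [0,0.2,2],"rotation": [0,0,0]},{"grip": 255,"xyz": [0,0.2,4],"rotation": [0,0,0]},{"grip": 255,"xyz": [0,0.2,5],"rotation": [0,0,0]},{"grip": 255,"xyz": [0,0.2,5.5],"rotation": [0,0,0]},{"grip": 255,"xyz": [0,0.2,5.5],"rotation": [0,0,0]}]'

```text
time: 8.1
ee_pos: [0.5499, 0.1181, 0.1101]
eef_rot: [0.827, -0.562, 0.001, -0.0]
ft_force: [-1.4, -0.6, 2.3]
width: 0.0217
```

```bash
python3 fp.py
```

```text
t 8.1 fix x 0.67 y -7.91 tipz 0.0396 F fx -1.47 fy -0.03 z 2.28 w 0.02168774474731987 T [-0.075  0.448  0.026] tilt [ 1.2e-03 -2.0e-04 -1.0e+00] toolx [ 3.672e-01 -9.301e-01  6.000e-04]
```

Contact came at tip z 0.0396 with about 2.8 N, so the carriage is where expected. I feel toward -y (tool +x) in small steps with the same light press.

>>> apply_moves --increments '[{"grip": 255,"xyz": [2,0.4,0.3],"rotation": [0,0,0]},{"grip": 255,"xyz": [4,0.4,0.3],"rotation": [0,0,0]},{"grip": 255,"xyz": [6,0.4,0.3],"rotation": [0,0,0]},{"grip": 255,"xyz": [8,0.4,0.3],"rotation": [0,0,0]},{"grip": 255,"xyz": [9,0.4,0.3],"rotation": [0,0,0]}]'

```text
time: 8.72
ee_pos: [0.553, 0.1095, 0.1098]
eef_rot: [0.827, -0.563, 0.001, -0.0]
ft_force: [-0.9, 3.4, 2.9]
width: 0.0219
```

```bash
python3 fp.py
```

```text
t 8.725 fix x 0.38 y -16.98 tipz 0.0393 F fx 0.42 fy 3.51 z 2.88 w 0.021934883139868723 T [0.802 0.226 0.03 ] tilt [ 0.0013  0.     -1.    ] toolx [ 3.672e-01 -9.302e-01  5.000e-04]
```

Still on the carriage (Fz 2.9, drag 3.5 N). I continue to about y = -25.

>>> apply_moves --increments '[{"grip": 255,"xyz": [2,0,0.3],"rotation": [0,0,0]},{"grip": 255,"xyz": [4,0,0.5],"rotation": [0,0,0]},{"grip": 255,"xyz": [6,0,0.8],"rotation": [0,0,0]},{"grip": 255,"xyz": [7,0,1],"rotation": [0,0,0]},{"grip": 255,"xyz": [7.5,0,1],"rotation": [0,0,0]}]'

```text
time: 9.35
ee_pos: [0.5556, 0.1018, 0.1084]
eef_rot: [0.827, -0.563, 0.0, 0.0]
ft_force: [0.4, 0.6, -0.8]
width: 0.0222
```

```bash
python3 fp.py
```

```text
t 9.35 fix x -0.04 y -25.14 tipz 0.0379 F fx 0.55 fy 0.44 z -0.83 w 0.02217263813858798 T [ 0.032 -0.029  0.041] tilt [ 6.e-04 -7.e-04 -1.e+00] toolx [ 3.665e-01 -9.304e-01  8.000e-04]
```

Fz fell to zero at tip z 0.0379, below the carriage top, with y = -25.1: the tip has dropped into the hole. I push in gently.

>>> apply_moves --increments '[{"grip": 255,"xyz": [0,0,1],"rotation": [0,0,0]},{"grip": 255,"xyz": [0,0,2],"rotation": [0,0,0]},{"grip": 255,"xyz": [0,0,3],"rotation": [0,0,0]},{"grip": 255,"xyz": [0,0,4],"rotation": [0,0,0]},{"grip": 255,"xyz": [0,0,4],"rotation": [0,0,0]}]'

```text
time: 9.98
ee_pos: [0.5555, 0.1018, 0.1043]
eef_rot: [0.827, -0.563, 0.0, 0.0]
ft_force: [0.0, -0.6, -0.5]
width: 0.0218
```

```bash
python3 fp.py
```

```text
t 9.975 fix x -0.11 y -25.09 tipz 0.0338 F fx -0.18 fy -0.57 z -0.52 w 0.021771884877567604 T [-0.012 -0.029  0.01 ] tilt [ 4.e-04 -7.e-04 -1.e+00] toolx [ 3.666e-01 -9.304e-01  8.000e-04]
```

6 mm below the carriage top with no force. I continue to near flush (about 11.8 mm left).

>>> apply_moves --increments '[{"grip": 255,"xyz": [0,0,3],"rotation": [0,0,0]},{"grip": 255,"xyz": [0,0,6],"rotation": [0,0,0]},{"grip": 255,"xyz": [0,0,8],"rotation": [0,0,0]},{"grip": 255,"xyz": [0,0,10],"rotation": [0,0,0]},{"grip": 255,"xyz": [0,0,10],"rotation": [0,0,0]}]'

```text
time: 10.6
ee_pos: [0.5554, 0.1018, 0.0941]
eef_rot: [0.827, -0.563, 0.0, 0.0]
ft_force: [-0.3, 0.4, -0.6]
width: 0.022
```

```bash
python3 fp.py
```

```text
t 10.6 fix x -0.18 y -25.11 tipz 0.0236 F fx -0.15 fy 0.46 z -0.57 w 0.021953741021643706 T [-0.021 -0.016 -0.069] tilt [ 2.e-04 -7.e-04 -1.e+00] toolx [ 3.665e-01 -9.304e-01  7.000e-04]
```

>>> apply_moves --increments '[{"grip": 255,"xyz": [0,0,0.6],"rotation": [0,0,0]},{"grip": 255,"xyz": [0,0,1.2],"rotation": [0,0,0]},{"grip": 255,"xyz": [0,0,1.6],"rotation": [0,0,0]},{"grip": 255,"xyz": [0,0,1.9],"rotation": [0,0,0]},{"grip": 255,"xyz": [0,0,1.9],"rotation": [0,0,0]}]'

```text
time: 11.22
ee_pos: [0.5554, 0.1018, 0.0925]
eef_rot: [0.827, -0.563, 0.0, 0.0]
ft_force: [-1.8, -0.9, 3.5]
width: 0.0218
```

```bash
python3 fp.py
```

```text
t 11.225 fix x -0.15 y -25.07 tipz 0.0220 F fx -1.98 fy -0.22 z 3.49 w 0.02180497561186591 T [-0.106  0.478  0.03 ] tilt [ 3.e-04 -8.e-04 -1.e+00] toolx [ 3.666e-01 -9.304e-01  9.000e-04]
```

Collar contact: Fz 4 N at tip z 0.0220, exactly the nominal flush height. A slight extra press, then I release.

>>> apply_moves --increments '[{"grip": 255,"xyz": [0,0,0.4],"rotation": [0,0,0]},{"grip": 255,"xyz": [0,0,0.4],"rotation": [0,0,0]},{"grip": 230,"xyz": [0,0,0],"rotation": [0,0,0]},{"grip": 90,"xyz": [0,0,0],"rotation": [0,0,0]},{"grip": 90,"xyz": [0,0,0],"rotation": [0,0,0]}]'

```text
time: 11.85
ee_pos: [0.5555, 0.1018, 0.0924]
eef_rot: [0.827, -0.563, 0.0, 0.0]
ft_force: [0.1, 0.7, -0.9]
width: 0.0343
```

```bash
python3 fp.py
python3 - <<'E'
from h import *
c=cam('side','s6')
cv2.imwrite('pics/s6c.png',cv2.resize(c['img'][150:280,200:330],None,fx=4.5,fy=4.5,interpolation=cv2.INTER_CUBIC))
E
```

```text
t 11.85 fix x -0.07 y -25.10 tipz 0.0219 F fx 0.31 fy 0.63 z -0.87 w 0.034263806160694917 T [0.017 0.026 0.004] tilt [ 4.e-04 -7.e-04 -1.e+00] toolx [ 3.666e-01 -9.304e-01  8.000e-04]
```

View pics/s6c.png

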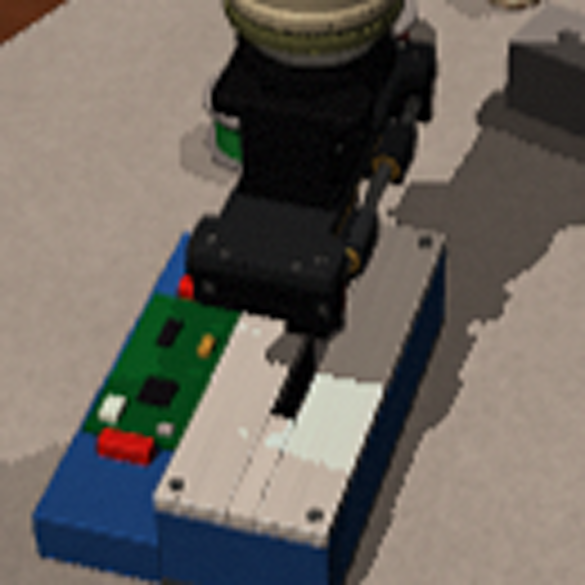

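The jaws are open and the gripper hides the pin. I rise straight up, back toward the robot, and look.

>>> apply_moves --increments '[{"grip": 90,"xyz": [0,0,0],"rotation": [0,0,0]},{"grip": 90,"xyz": [0,0,-20],"rotation": [0,0,0]},{"grip": 90,"xyz": [0,0,-70],"rotation": [0,0,0]},{"grip": 90,"xyz": [0,20,-120],"rotation": [0,0,0]},{"grip": 90,"xyz": [0,70,-150],"rotation": [0,0,0]}]'

```text
time: 12.52
ee_pos: [0.4911, 0.0773, 0.2462]
eef_rot: [0.827, -0.562, 0.002, -0.002]
ft_force: [-0.8, 0.5, 1.1]
width: 0.0563
```

>>> apply_moves --increments '[{"grip": 90,"xyz": [0,40,0],"rotation": [0,0,0]},{"grip": 90,"xyz": [0,40,0],"rotation": [0,0,0]},{"grip": 90,"xyz": [0,40,0],"rotation": [0,0,0]}]'

```text
time: 12.9
ee_pos: [0.4544, 0.0628, 0.247]
eef_rot: [0.827, -0.562, 0.002, -0.002]
ft_force: [0.9, 0.4, -0.1]
width: 0.0563
```

```bash
python3 fp.py
python3 - <<'E'
from face import *
import pickle
c=cam('wrist','w7'); S=cam('side','s7'); T=cam('top','t7')
print('expect px',proj(c,[.5555,.1018,.126]),proj(S,[.5555,.1018,.126]),proj(T,[.5555,.1018,.126]))
a=c['img'][60:240,200:400]; b=S['img'][180:280,210:310]
cv2.imwrite('pics/z7.png',np.hstack([cv2.resize(a,(440,396)),cv2.resize(b,(360,396),interpolation=cv2.INTER_CUBIC)]))
x,y=map(int,proj(c,[.5555,.1018,.126]))
pw=face(c,(x-25,y-25,x+25,y+25),z=.126); 
x,y=map(int,proj(T,[.5555,.1018,.126])); pt=face(T,(x-10,y-10,x+10,y+10),z=.126)
print(tri(c,pw,T,pt)); print('depth top',depth3(c,*pw))
E
```

```text
t 12.9 fix x -108.49 y -24.32 tipz 0.1765 F fx 0.95 fy 0.03 z -0.13 w 0.05628734220286946 T [0.056 0.039 0.005] tilt [ 6.1e-03  8.0e-04 -1.0e+00] toolx [ 0.3682 -0.9297  0.0015]
expect px (np.float64(285.9779222410971), np.float64(78.55619790588185)) (np.float64(270.1865942356806), np.float64(205.15952159431131)) (np.float64(254.1070173616769), np.float64(222.472038700054))
V pct [173. 196. 198. 198. 199.]
all thr 175.0 px [286.4  78.5] -> [0.5557 0.1014 0.126 ] rect [555.8 101.4] [20.  19.2] 21.7
top thr 175.0 px [286.  78.] -> [0.5559 0.102  0.126 ] rect [556. 102.] [19.1 18.4] 21.7
V pct [146.6 185.  190.  192.  193. ]
all thr 164.0 px [254.2 222.5] -> [0.5555 0.1016 0.126 ] rect [555.6 101.7] [19.4 20.1] 19.7
top thr 164.0 px [254. 222.] -> [0.5569 0.1021 0.126 ] rect [556.8 102.1] [16.9 18.4] 19.8
(array([0.55916642, 0.10335498, 0.10424104]), np.float64(0.0004854086758754785))
depth top [0.55617332 0.10204262 0.12435459]
```

View pics/z7.png

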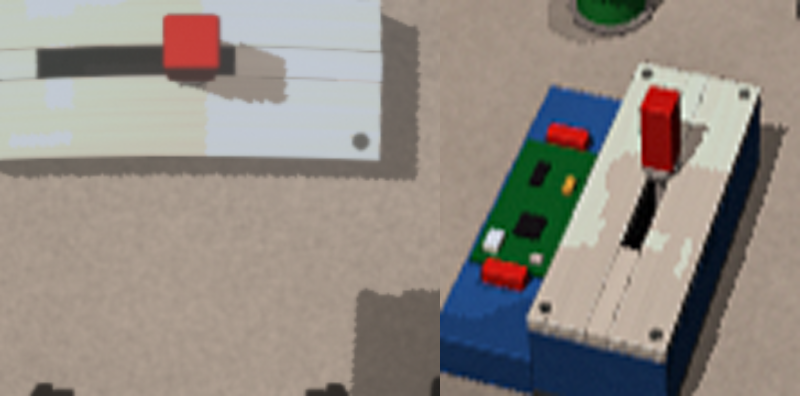

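View pics/s7.png

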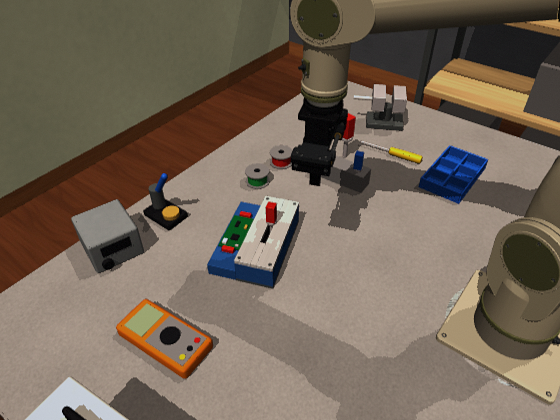

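The crops show the pin upright at slot y ≈ -25, its collar down on the cover and its shadow attached. The handle top depth of 0.1244 agrees with the expected 0.126. The wrist–top triangulation gave 0.104, but that is a poor baseline. I'll do one better height check with wrist and side plus median depth, then hand in.

Run:
```python
from face import *
c=cam('wrist'); S=cam('side')
W=[depth3(c,u,v) for u in range(280,293,2) for v in range(73,84,2)]; W=[w for w in W if w is not None]; print('median top z',np.median([w[2] for w in W]))
hsv=cv2.cvtColor(S['img'],cv2.COLOR_BGR2HSV); x,y=map(int,proj(S,[.5557,.1017,.126]))
m=((hsv[...,0]<8)|(hsv[...,0]>172))&(hsv[...,1]>150); b=np.argwhere(m[y-12:y+25,x-12:x+12])+[y-12,x-12]
top=b[:,0].min(); bot=b[:,0].max(); print('side rows',top,bot,'exp. centre of top',proj(S,[.5557,.1017,.126]),'exp. handle bottom',proj(S,[.5557,.1017,.076]))
print('tri W-S', tri(c,(286.2,78.3),S,(x+0.3,top+4.)))
s=r.read_state();print(s['time'],np.round(s['ft_force'],2),np.abs(s['joint_vel']).max())
```

```text
median top z 0.12562006405248605
side rows 202 222 exp. centre of top (np.float64(270.1466396348156), np.float64(205.10222815617874)) exp. handle bottom (np.float64(270.56973028609355), np.float64(220.5433878721317))
tri W-S (array([0.5553687 , 0.1020511 , 0.12366774]), np.float64(0.0005538008221304376))
13.15 [ 0.21  0.46 -0.39] 0.003303729295706929
```

Median depth puts the handle top at z 0.1256, against 0.126 for flush. The arm is still and free of contact, so I hand in.

Run:
```python
from h import *
print(r.close_job())
```

```text
the job is handed in; nothing more can be done
None
```

The small red locking pin is fully home in the locking hole, collar down on the cover, and released. I handed the job in at about 13 s of the 70 s.

**What I did**
- I took the small pin from the rack and left the big red pin and the blue plug alone.
- I put the tip through the slot and touched the carriage at tip z 0.0396 with about 3 N. I then slid it along the slot from y = -8 mm, with a drag of about 3.5 N, well under the 14 N brake slip.
- At y ≈ -25 mm the contact force fell to zero and the tip sank in. I pushed down without resistance until the collar met the cover, at about 4 N with tip z 0.0220. After a slight extra press I let go and backed off.
- The range image had already shown the gap at y ≈ -25 mm, so I started the feel near it. The drop confirmed it.

**Last checks**
- **Handle top height:** median depth gives z 0.1256, against 0.126 for flush. Wrist–side triangulation gives 0.1237, within the camera calibration. Wrist–top triangulation gave 0.104, which disagrees. I put that down to its poor geometry and did not use it.
- **Position:** the handle is upright at (0.556, 0.102), where I released it.
- **Forces:** at every reading the tool force was only a few newtons. It was back near zero at the end, with the arm still and touching nothing.
- **Bystanders:** the plug and the other things look undisturbed in the side view. The jar and part of the rack were hidden behind the arm there.

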